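Stand the tipped bell shell up, then hold the jig's sprung arm at its stop

TASK

One of the three cowbell shells in the brazing jig's lane has tipped back onto the rail: stand it upright on its own marked place between or beside the others and let go of it, leaving the other two shells standing where they are and the tin and hammer alone. Then take the upright grip pin of the jig's spring-loaded backing arm, swing the arm round towards the row until it is fully against its stop, and finish while still holding it there with the gripper, because the spring throws it back if it is let go.

Things in the scene. Friction and masses are not known exactly. Their poses are not given: they have to be found in the camera images.
- bell_mid (a point): The tipped shell: loose hollow sheet-steel cowbell shell, flat parallel sides 50 mm wide (its y, along the lane when upright), 36 mm deep (its x), 74 mm high, open below, with a 7 mm shoulder and wire loop on top to 92 mm; about 0.18 kg. Its z runs from mouth to crown. This point is on its axis, 40 mm above its mouth.
- bell_foot (a point): Centre of the mouth (underside) of the tipped shell, axes as bell_mid. At the start the shell leans with its crown about 55 degrees from vertical towards the jig's +x, its rear lower edge on the plate and its back face on the rail.
- bell: The tipped shell itself: same origin and axes as bell_foot.
- bell_a_foot (a point): Centre of the underside of another shell of the same kind and size, standing upright and loose on one of the other two places.
- bell_a: That shell itself, same origin and axes.
- bell_b_foot (a point): Centre of the underside of the third shell, of the same kind, standing upright and loose on the remaining place.
- bell_b: The third shell itself, same origin and axes.
- place0 (a point): Centre of the first marked place (42 x 56 mm scribed rectangle) on the top of the jig's plate, 8 mm above the bench. Its axes are the jig's: z up, y along the lane, x across the lane from the arm's side to the rail. The tipped shell belongs on whichever of the three places is not taken.
- place1 (a point): Centre of the middle place, 100 mm from place0 along the jig's +y; axes as place0. The jig's fixed plate, 210 (x) by 460 mm (y), is centred here. Its rail is an 8 mm round bar along y, axis 62 mm in +x from the places and 31 mm above the plate, on posts 200 mm either side of here.
- place2 (a point): Centre of the last place, 100 mm from place1 along the jig's +y; axes as place0.
- backer (a joint): Angle of the sprung arm about its vertical pivot, rad, growing clockwise seen from above: 0 at rest (swung out, away from the row), 0.9 fully against its stop (the arm then points along the jig's +y, in front of the row, 78 mm from the line of places). A spring drives it back to 0: about 2.5 N at the grip pin at rest, 7.5 N at the stop.
- pivot (a point): Point on the arm's vertical pivot axis, at the height of grip_pin, axes as place0 (it does not turn with the arm); at jig x = -78, y = -185 mm from place1. The pivot body below it is 44 mm across and reaches 62 mm above the bench.
- grip_pin (a point): On the axis of the upright black round grip pin, 16 mm in diameter, at the arm's free end, 120 mm from the pivot axis. The pin reaches from the arm (42 mm above the bench) to 98 mm above the bench; this point is 73 mm above the bench. The pin is fixed to the arm and moves on a level circle with it.
- flux_tin_mid (a point): Bystander: middle of a closed tin, 66 mm in diameter and 85 mm high, loose on the bench beyond the jig's +y end; this point is on its axis, 43 mm above its foot.
- hammer_grip (a point): Bystander: the grip point of a hammer lying loose on the bench beyond the jig's -y end.
Things that resemble listed ones, but are neither listed nor needed, are in the scene too. What is shaped like the bell but green is not meant.

How it is judged:
By the outcome, as a careful person would: the job done as asked, in the order asked, and still so for the second after the job is handed in, while the arm keeps its last pose, push and grip.
It also fails if it takes over 48 s, if anything falls off the work surface, if the arm or the gripper's body presses on something with over 40 N, if the wrist force passes 120 N, or if a joint passes its speed limit or range.

ROBOT

A 6-joint arm with a two-finger parallel gripper is mounted at the origin on the work surface. World frame = base frame: x ahead of the robot, y to its left, z up, the work surface at z = 0. Lengths are in m, angles in rad, forces in N, time in s.
With the tool pointing down it reaches from about 0.35 to 0.85 m from the base axis. Payload 8.1 kg.
Tool frame: the origin (TCP) lies at the very end of the fingers, on their centre line; the grasp point (between the pads) lies 19 mm behind it; z points along the fingers, y is the direction in which the jaws open and shut (so a half turn about z gives the same grasp; the last joint's range is limited). The gripper opens to 93 mm and grips with 3 to 60 N. Pads are 15 mm wide; open, the fingers measure 128 mm over their backs; the gripper's body (75 mm by 188 mm) begins 65 mm behind the grasp point.
Start: joints at [-1.221, 0.13, 1.488, -0, 1.523, -0.085], TCP at [0.253, -0.544, 0.219] pointing down, gripper open.
Joint ranges: [-2.96, 2.96], [-0.89, 2.26], [0.02, 2.5], [-1.34, 4.48], [0, 2.73], [-2.66, 2.66]. Speed limits (rad/s): [2.39, 2.39, 2.79, 3.14, 3.14, 3.14].

INTERFACE

Orientations are given as a rotation vector (axis times angle).
In Python, from plant import read_state, read_camera, close_job gives the robot as it stands.
- The arm moves only by the tool jog_arm, never from a script. Its argument "motion" is one flat list of numbers, 7 for each row, row after row: the opening, from 0 (shut) to 1 (fully open), then the shift along the tool's x, y, z scaled (see below), then the turn, a rotation vector about the tool's x, y, z scaled (see below). A call has 1 to 8 rows; each row is the pose to reach, as a shift and turn from the pose measured when the call began, along the tool's axes at that moment; what a row does not reach only later rows make up. The controller multiplies each number of a shift by 0.5 m and each number of a turn by 90 degrees. A row lasts 1/10 s, in which the tool goes at most 50 mm and 8.59 degrees, less where a joint would pass 70% of its speed; a pose out of reach is approached as far as the arm can. A call with a number of a shift or a turn outside -1 to 1 is refused whole. A call with a gripper value outside its range is refused whole. The fingers move at their own pace and stop on an object; "grip_force" is the grip in N (left out, the last holds). Time passes only in rows, so rows that repeat a pose let the fingers close. It gives the time, the measured TCP pose, the force and the opening at its end, in the units of the state.
- read_state(): the state, without advancing time (a new reading comes with each control period).
- read_camera(name): name is "scene" or "side" or "wrist"; returns a dict with "frame" (384x512x3 uint8, red, green, blue), "vertical_fov" (degrees; the focal length in pixels is half the picture's height over the tangent of half this angle, whatever the lens; pixels are square), "cx", "cy" (the principal point, pixels), "dist_coeffs" ([k1, k2, p1, p2, k3] as OpenCV has them; the pictures are not rectified), "world_from_camera" (4x4, takes a point from camera to world coordinates); the wrist camera has in their place "hand_eye" (4x4, takes a point from camera to tool coordinates, whose origin is the TCP and whose axes are the flange's). Camera axes: x right, y down, z forward; pixel columns grow to the right and rows downward; lengths in m; the calibration is good to about 2 mm. A picture is of the moment at which its call begins: read the wrist's pose just before it. There is no depth.
- close_job(): hands the job in, once; it reports no verdict.
The state is a dict: "t": time; "q": joint angles; "dq": joint speeds; "joint_torque": joint torques, N m; "tool_pos": TCP position; "orientation": TCP orientation; "force": force on the tool from outside, world axes, zero at the start; "wrist_torque": the same for the moment, N m; "opening": finger opening in m.
Only numpy, scipy, OpenCV 4.12 (cv2) and the standard library are available. Lean on these libraries where they do the work, as an engineer would, in place of code of your own. Each camera call takes 0.05 s, during which the arm holds its last target.

## Working session

There is one attempt and no reset: what is moved stays moved. The work goes in short steps, Python scripts to look and compute and a tool call to move; the robot and the scene stay as the last step left them, time stands still between calls to the robot, and variables do not carry over. Pictures are saved under pics/ and viewed, and the job is handed in when it is done.

Besides the shell and the picture viewer there is one more tool, called after ">>>" in YAML: its name, and indented under it one key for each argument. jog_arm: Moves the arm, as the interface text tells. Its arguments: {"type":"object","properties":{"motion":{"type":"array","items":{"type":"number"}},"grip_force":{"type":"number"}},"required":["motion"]}

```bash
mkdir -p pics; ls; python3 - <<'E'
from plant import *
import cv2
s=read_state();print({k:s[k] for k in('t','tool_pos','orientation','opening','force')})
for n in("scene","side","wrist"):
    c=read_camera(n);cv2.imwrite(f"pics/{n}0.png",c["frame"][:,:,::-1])
    print(n,{k:v for k,v in c.items() if k!="frame"})
E
```

```text
pics
{'t': 0.0, 'tool_pos': array([ 0.25253935, -0.54363141,  0.21760438]), 'orientation': array([-3.06585962e+00, -6.77258031e-01,  4.46561061e-04]), 'opening': 0.09271086131382661, 'force': array([ 0.80343091, -0.29213341, -0.68955101])}
scene {'vertical_fov': 56.80437221576754, 'cx': 259.5720978608951, 'cy': 189.1017166517834, 'dist_coeffs': array([-0.00668383,  0.        ,  0.        ,  0.        ,  0.        ]), 'world_from_camera': array([[-0.20779323,  0.67801188, -0.7050687 ,  1.21675372],
       [ 0.97800927,  0.15718447, -0.13707993,  0.16603945],
       [ 0.01788402, -0.71804801, -0.69576377,  0.72699657],
       [ 0.        ,  0.        ,  0.        ,  1.        ]])}
side {'vertical_fov': 47.98134279365044, 'cx': 256.69743349426443, 'cy': 192.61870752816407, 'dist_coeffs': array([0.00099424, 0.        , 0.        , 0.        , 0.        ]), 'world_from_camera': array([[-0.9978039 , -0.02444089,  0.06156318,  0.49938169],
       [-0.06279934,  0.64461422, -0.76192437,  0.91547062],
       [-0.02106239, -0.76411724, -0.64473345,  0.80500879],
       [ 0.        ,  0.        ,  0.        ,  1.        ]])}
wrist {'vertical_fov': 64.75379993245961, 'cx': 253.19117347150166, 'cy': 195.17658355227132, 'dist_coeffs': array([-0.03511134,  0.        ,  0.        ,  0.        ,  0.        ]), 'hand_eye': array([[ 2.19810058e-04, -9.71013879e-01, -2.39023007e-01,
         6.62277603e-02],
       [ 9.99998986e-01, -1.22830629e-04,  1.41860855e-03,
         1.01995391e-03],
       [-1.40684794e-03, -2.39023077e-01,  9.71012868e-01,
        -1.65405045e-01],
       [ 0.00000000e+00,  0.00000000e+00,  0.00000000e+00,
         1.00000000e+00]])}
```

View pics/scene0.png

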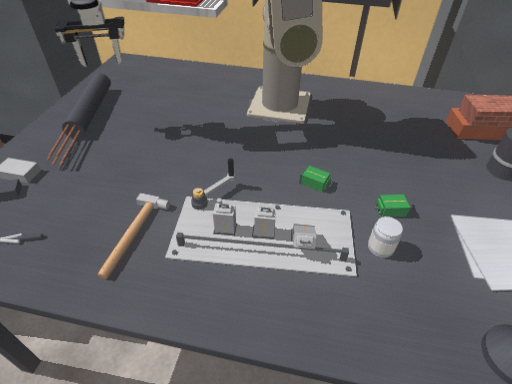

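View pics/side0.png

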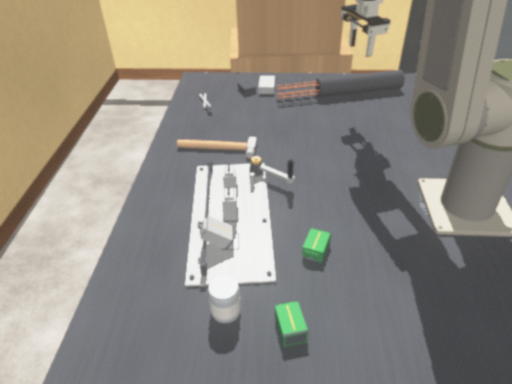

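View pics/wrist0.png

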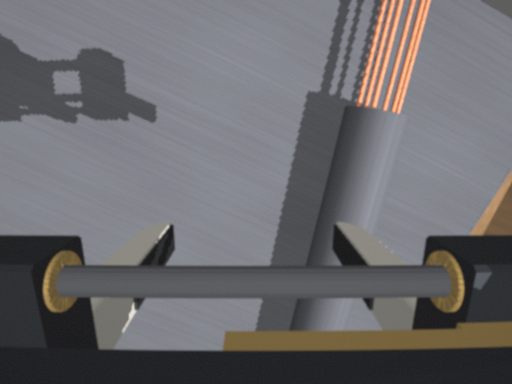

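The tipped shell is at the jig's +y end (place2), with the standing shells at about (224,219) and (264,222) in the scene view. I'll enlarge crops to measure.

```bash
python3 - <<'E'
import cv2
a=cv2.imread("pics/scene0.png")[150:280,155:415]
cv2.imwrite("pics/sc_crop.png",cv2.resize(a,None,fx=3,fy=3,interpolation=cv2.INTER_CUBIC))
a=cv2.imread("pics/side0.png")[140:330,170:330]
cv2.imwrite("pics/si_crop.png",cv2.resize(a,None,fx=3,fy=3,interpolation=cv2.INTER_CUBIC))
E
```

```text
(no output)
```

View pics/sc_crop.png

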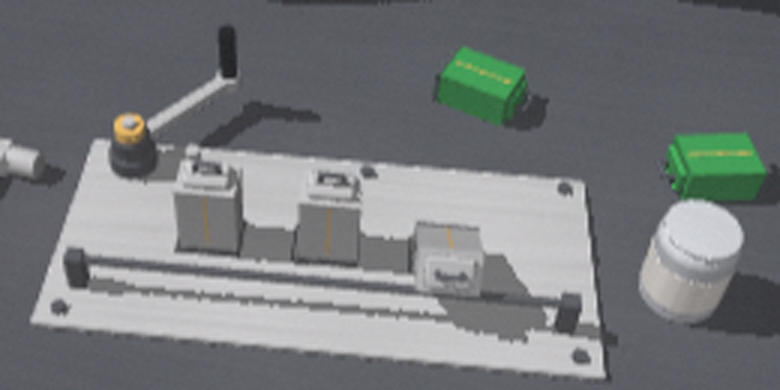

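View pics/si_crop.png

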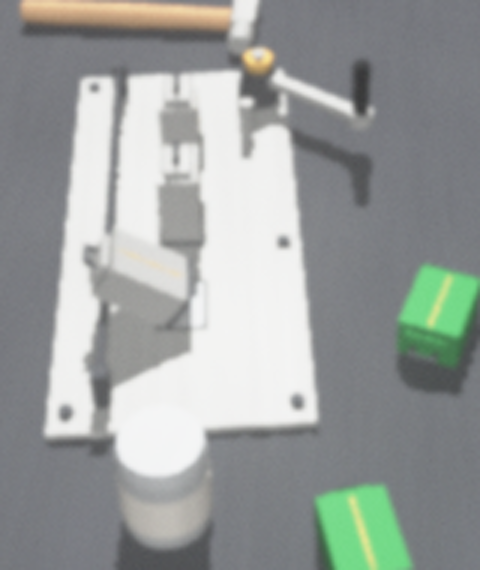

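```bash
cat >h.py <<'E'
import numpy as np, cv2
from scipy.optimize import least_squares
from scipy.spatial.transform import Rotation as R
CAL={}
def cal(c):
    f=192/np.tan(np.radians(c["vertical_fov"])/2)
    return np.array([[f,0,c["cx"]],[0,f,c["cy"]],[0,0,1.]]),np.array(c["dist_coeffs"])
def proj(c,P,Twc=None):
    T=np.linalg.inv(c["world_from_camera"] if Twc is None else Twc);K,d=cal(c)
    return cv2.projectPoints(np.atleast_2d(P).astype(float),cv2.Rodrigues(T[:3,:3])[0],T[:3,3],K,d)[0][:,0]
def ray(c,uv,Twc=None):
    T=c["world_from_camera"] if Twc is None else Twc;K,d=cal(c)
    p=cv2.undistortPoints(np.array([[uv]],float),K,d)[0,0]
    return T[:3,3],T[:3,:3]@np.array([*p,1])
def onz(c,uv,z,Twc=None):
    o,v=ray(c,uv,Twc);return o+v*(z-o[2])/v[2]
def wT(s,c):
    T=np.eye(4);T[:3,:3]=R.from_rotvec(s["orientation"]).as_matrix();T[:3,3]=s["tool_pos"];return T@c["hand_eye"]
def jig(p,P):
    P=np.atleast_2d(P);c,s=np.cos(p[2]),np.sin(p[2])
    return np.c_[p[0]+c*P[:,0]-s*P[:,1],p[1]+s*P[:,0]+c*P[:,1],P[:,2]]
E
python3 - <<'E'
from h import *
from plant import *
sc=read_camera("scene");si=read_camera("side")
cr=lambda u,o:(np.array(u,float)+.5)/3-.5+np.array(o)
S=cr([(95,140),(583,180),(605,373),(33,320)],(155,150))
D=cr([(82,78),(316,422),(46,435)],(170,140))
PS=np.array([(-105,-230,8),(-105,230,8),(105,230,8),(105,-230,8)])/1e3
PD=np.array([(105,-230,8),(-105,230,8),(105,230,8)])/1e3
f=lambda p:np.r_[(proj(sc,jig(p,PS))-S).ravel(),(proj(si,jig(p,PD))-D).ravel()]
r=least_squares(f,[.5,0,0]);print(r.x,r.fun.round(1))
p=r.x;np.save("jig.npy",p)
pts=dict(place2=(0,.1,.008),place1=(0,0,.008),place0=(0,-.1,.008),pivot=(-.078,-.185,.073))
for k,v in pts.items():print(k,jig(p,v)[0].round(4))
# pin top
for c,u in((sc,cr((228,28),(155,150))),(si,cr((361,63),(170,140)))):
    g=onz(c,u,.098);print("pin",g.round(4));
# bell tops/cal: crown of standing bells
E
```

```text
[0.64041271 0.06682073 0.10884683] [-0.1 -0.8  0.7 -0.2  0.6  1.1 -0.9  0.3 -0.1 -0.3  1.1 -0.3 -0.1 -0.1]
place2 [0.6295 0.1662 0.008 ]
place1 [0.6404 0.0668 0.008 ]
place0 [ 0.6513 -0.0326  0.008 ]
pivot [ 0.583  -0.1256  0.073 ]
pin [ 0.4797 -0.0613  0.098 ]
pin [ 0.483 -0.061  0.098]
```

```bash
cat >>h.py <<'E'
def tool_R(p,tilt):
    """tool x = jig x, z down; tilt>0: fingers lean toward +x (outward), rad"""
    yaw=p[2]
    return R.from_euler('z',yaw)*R.from_euler('y',-tilt)*R.from_matrix(np.diag([1.,-1,-1]))
def rel(s,pos,Rt):
    R0=R.from_rotvec(s["orientation"])
    d=R0.inv().apply(np.array(pos)-s["tool_pos"])/.5
    w=(R0.inv()*Rt).as_rotvec()/(np.pi/2)
    return np.r_[d,w].round(4)
def st(s): return [np.round(s[k],4) for k in('t','tool_pos','orientation','opening','force')]
E
python3 - <<'E'
from h import *
from plant import *
p=np.load("jig.npy");s=read_state()
print(jig(p,(-.07,.06,.22)),rel(s,jig(p,(-.07,.06,.22))[0],tool_R(p,0)))
E
```

```text
[[0.56430905 0.11886141 0.22      ]] [ 1.1237e+00 -9.3970e-01 -2.8000e-03 -6.0000e-04  0.0000e+00  2.0750e-01]
```

>>> jog_arm:
  motion: [1, 0.6, -0.5, 0, 0, 0, 0.2075, 1, 0.6, -0.5, 0, 0, 0, 0.2075, 1, 0.6, -0.5, 0, 0, 0, 0.2075, 1, 0.6, -0.5, 0, 0, 0, 0.2075, 1, 0.6, -0.5, 0, 0, 0, 0.2075, 1, 0.6, -0.5, 0, 0, 0, 0.2075, 1, 0.6, -0.5, 0, 0, 0, 0.2075, 1, 0.6, -0.5, 0, 0, 0, 0.2075]

```text
t: 1.05
tool_pos: [0.4201, -0.1884, 0.2185]
orientation: [-3.136, -0.172, -0.001]
force: [0.4, 0.3, -0.6]
opening: 0.093
```

```bash
python3 - <<'E'
from h import *
from plant import *
p=np.load("jig.npy");s=read_state()
print(s["q"].round(3),rel(s,jig(p,(-.07,.06,.22))[0],tool_R(p,0)))
E
```

```text
[-5.340e-01 -2.560e-01  1.859e+00  1.000e-03  1.539e+00  9.270e-01] [ 3.540e-01 -5.793e-01 -2.300e-03 -5.000e-04 -3.000e-04  4.000e-04]
```

>>> jog_arm:
  motion: [1, 0.354, -0.579, 0, 0, 0, 0, 1, 0.354, -0.579, 0, 0, 0, 0, 1, 0.354, -0.579, 0, 0, 0, 0, 1, 0.354, -0.579, 0, 0, 0, 0, 1, 0.354, -0.579, 0, 0, 0, 0, 1, 0.354, -0.579, 0, 0, 0, 0, 1, 0.354, -0.579, 0, 0, 0, 0, 1, 0.354, -0.579, 0, 0, 0, 0]

```text
t: 1.85
tool_pos: [0.5651, 0.1234, 0.2181]
orientation: [-3.134, -0.179, 0.0]
force: [-0.2, -0.7, 0.2]
opening: 0.0927
```

```bash
cat >look.py <<'E'
import sys,pickle
from h import *
from plant import *
n=sys.argv[1]
s=read_state();print(st(s))
for cam in sys.argv[2:]:
    c=read_camera(cam);c["s"]=s
    if cam=="wrist": c["world_from_camera"]=wT(s,c)
    pickle.dump(c,open(f"pics/{n}_{cam}.pkl","wb"))
    cv2.imwrite(f"pics/{n}_{cam}.png",c["frame"][:,:,::-1])
E
python3 look.py v1 wrist; python3 -c "
import cv2;a=cv2.imread('pics/v1_wrist.png');cv2.imwrite('pics/v1b.png',cv2.resize(a,(768,576),interpolation=cv2.INTER_CUBIC))"
```

```text
[np.float64(1.85), array([0.5651, 0.1234, 0.2181]), array([-3.1342e+00, -1.7910e-01,  2.0000e-04]), np.float64(0.0927), array([-0.1545, -0.6946,  0.2495])]
```

View pics/v1b.png

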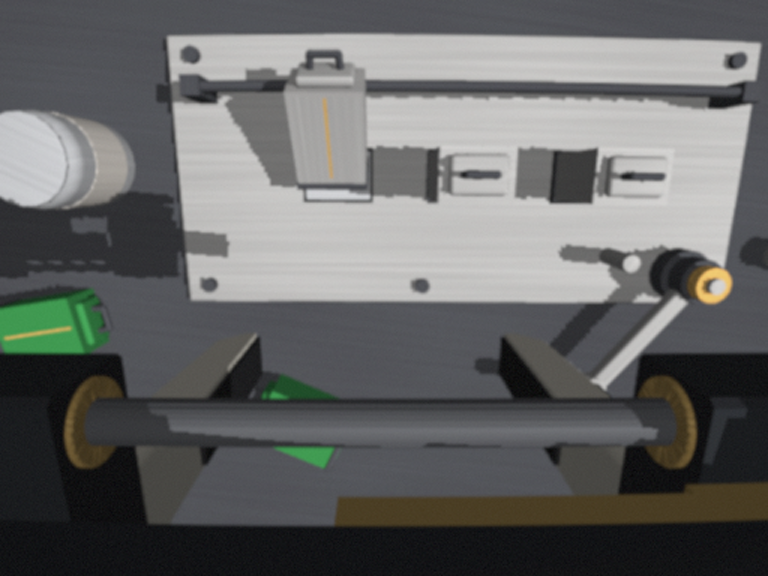

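The wrist view shows the tipped shell lying back on the rail at about (325,130), with the front edge of its scribed place at (304–372, 202). I'll enlarge for accuracy.

```bash
python3 -c "
import cv2;a=cv2.imread('pics/v1_wrist.png')[20:150,180:320];cv2.imwrite('pics/v1c.png',cv2.resize(a,None,fx=4.5,fy=4.5,interpolation=cv2.INTER_CUBIC))
a=cv2.imread('pics/v1_wrist.png');cv2.imwrite('pics/v1d.png',cv2.resize(a[85:145,280:460],None,fx=4.4,fy=4.4,interpolation=cv2.INTER_CUBIC))"
```

```text
(no output)
```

View pics/v1c.png

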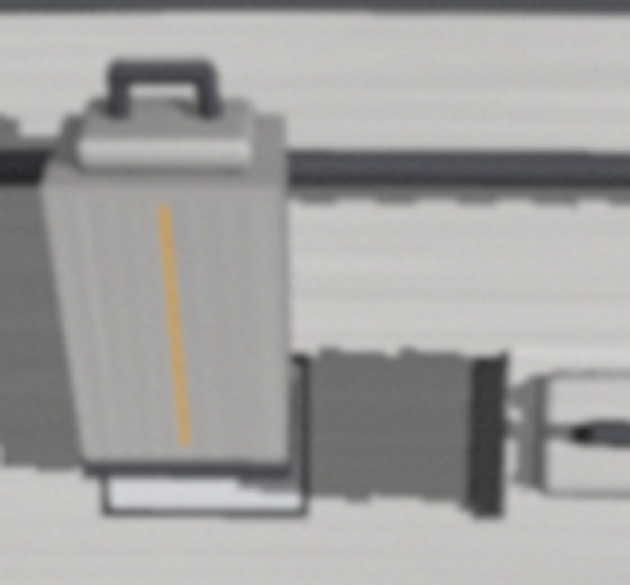

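View pics/v1d.png

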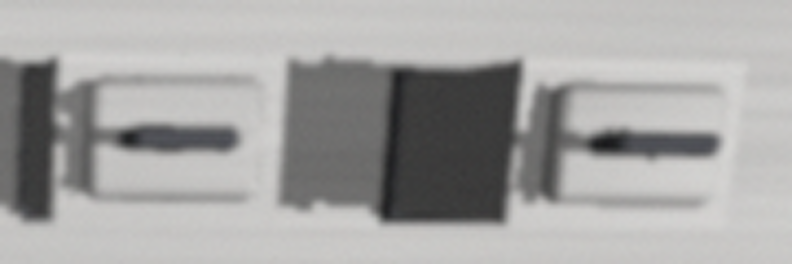

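```bash
cat > fit.py <<'E'
from h import *
import pickle
c=pickle.load(open("pics/v1_wrist.pkl","rb"));sc=None
W=lambda L:(np.array(L,float)+.5)/1.5-.5
Cc=lambda L:(np.array(L,float)+.5)/4.5-.5+np.array([180,20])
uv=np.r_[W([(167,37),(759,43),(190,299)]),Cc([(104,514),(306,514),(305,358)])]
P=np.array([(105,230,8),(105,-230,8),(-105,230,8),(-21,128,8),(-21,72,8),(21,72,8)])/1e3
r=least_squares(lambda p:(proj(c,jig(p,P))-uv).ravel(),np.load("jig.npy"))
p=r.x;print(p,r.fun.round(1));np.save("jigw.npy",p)
uvb=Cc([(45,182),(286,184),(86,465),(290,464)])
B=np.array([(-18,25,74),(-18,-25,74),(-18,25,0),(-18,-25,0)])/1e3
def bw(v):
    x,y,yaw,t=v
    # rear lower edge on plate
    Rb=R.from_euler('z',yaw)*R.from_euler('y',t)
    Q=Rb.apply(B-np.array([.018,0,0]))+np.array([x,y,.008])
    return jig(p,Q)
g=least_squares(lambda v:(proj(c,bw(v))-uvb).ravel(),[.011,.1,0,.96])
print("edge x,y,yaw,tilt",g.x.round(4),g.fun.round(1))
E
python3 fit.py
```

```text
[0.64280576 0.06532714 0.10923127] [-1.5 -1.8  2.2 -0.4 -0.9  1.6 -0.7  0.8  0.3  1.   0.6 -0.2]
edge x,y,yaw,tilt [ 0.0161  0.1007 -0.0115  0.884 ] [-0.4 -0.2 -0.1  0.1  0.6 -0.4 -0.1  0.5]
```

```bash
cat >> h.py <<'E'
PJ=np.array([.6416,.0661,.109])
def grasp_pose(gx,gy,gz,tilt,p=PJ):
    Rt=tool_R(p,tilt); g=jig(p,(gx,gy,gz))[0]
    return g+Rt.apply([0,0,.019]),Rt
E
cat > to.py <<'E'
import sys
from h import *
from plant import *
a=[float(x) for x in sys.argv[1:5]]
s=read_state();P,Rt=grasp_pose(*a)
print(st(s)[1],"->",P.round(4),rel(s,P,Rt))
E
python3 to.py .049 .1 .110 -.2; python3 to.py .036 .1 .0475 -.2
```

```text
[0.5645 0.1211 0.2181] -> [0.6757 0.1704 0.0914] [ 0.2323 -0.0726  0.2534 -0.0004 -0.1269  0.0028]
[0.5645 0.1211 0.2181] -> [0.6628 0.169  0.0289] [ 0.2064 -0.0726  0.3784 -0.0004 -0.1269  0.0028]
```

>>> jog_arm:
  motion: [0.8, 0.232, -0.073, 0.1, 0, -0.127, 0.003, 0.8, 0.232, -0.073, 0.2, 0, -0.127, 0.003, 0.8, 0.232, -0.073, 0.253, 0, -0.127, 0.003, 0.8, 0.232, -0.073, 0.253, 0, -0.127, 0.003, 0.8, 0.232, -0.073, 0.253, 0, -0.127, 0.003, 0.8, 0.232, -0.073, 0.253, 0, -0.127, 0.003]

```text
t: 2.5
tool_pos: [0.6735, 0.1693, 0.0864]
orientation: [3.109, 0.168, -0.324]
force: [0.3, -0.6, -0.2]
opening: 0.0742
```

```bash
python3 look.py v2 wrist scene; python3 to.py .036 .1 .0475 -.2; python3 -c "
import cv2
a=cv2.imread('pics/v2_wrist.png');cv2.imwrite('pics/v2b.png',cv2.resize(a,(768,576),interpolation=cv2.INTER_CUBIC))
a=cv2.imread('pics/v2_scene.png')[100:300,180:420];cv2.imwrite('pics/v2c.png',cv2.resize(a,None,fx=3,fy=3,interpolation=cv2.INTER_CUBIC))"
```

```text
[np.float64(2.5), array([0.6735, 0.1693, 0.0864]), array([ 3.109 ,  0.1679, -0.3244]), np.float64(0.0742), array([ 0.2728, -0.5693, -0.1996])]
[0.6754 0.1695 0.0921] -> [0.6628 0.169  0.0289] [ 0.0005 -0.0017  0.129  -0.0004  0.0003 -0.0008]
```

View pics/v2b.png

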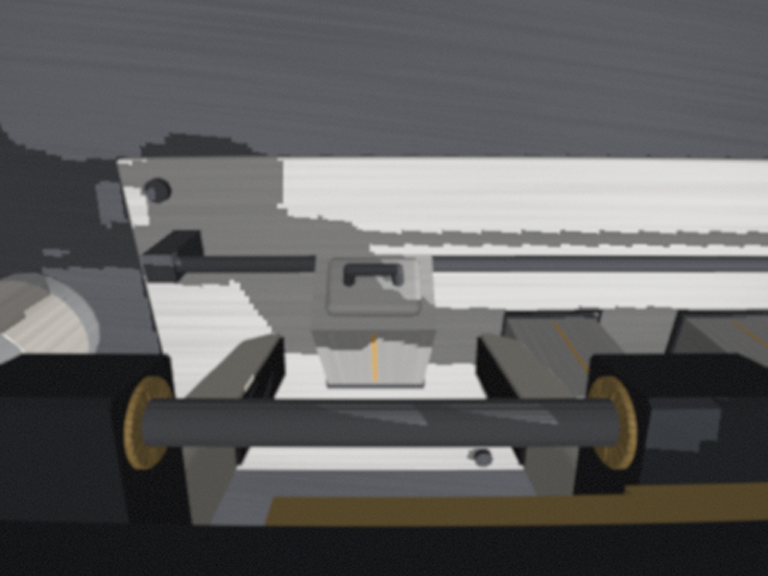

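View pics/v2c.png

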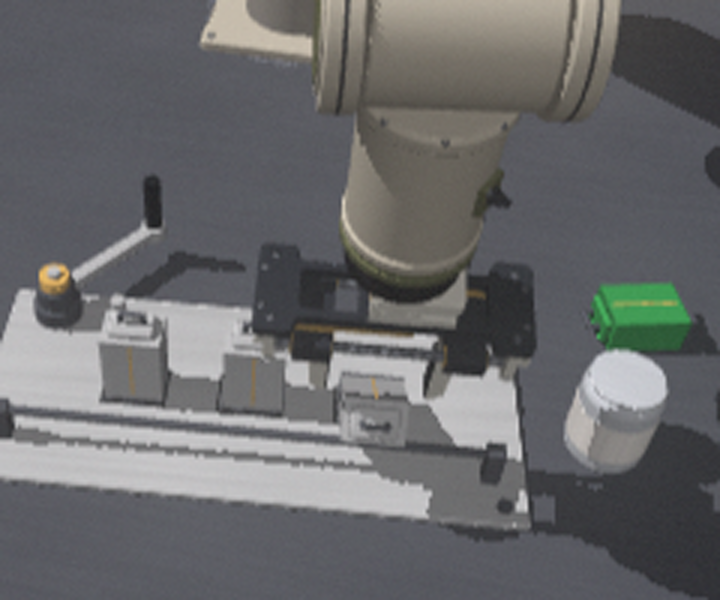

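The shell's crown centre (375, 285) sits close to midway between the finger tips (284 and 478), so it's clear to go down.

>>> jog_arm:
  motion: [0.8, 0, -0.002, 0.04, 0, 0, 0, 0.8, 0, -0.002, 0.09, 0, 0, 0, 0.8, 0, -0.002, 0.129, 0, 0, 0, 0.8, 0, -0.002, 0.129, 0, 0, 0]

```text
t: 3.0
tool_pos: [0.6609, 0.1681, 0.0288]
orientation: [3.11, 0.167, -0.315]
force: [-0.8, -0.2, -0.0]
opening: 0.0744
```

```bash
python3 look.py v3 side scene; python3 to.py .036 .1 .0475 -.2; python3 -c "
import cv2
a=cv2.imread('pics/v3_side.png')[140:330,170:330];cv2.imwrite('pics/v3b.png',cv2.resize(a,None,fx=3,fy=3,interpolation=cv2.INTER_CUBIC))
a=cv2.imread('pics/v3_scene.png')[150:280,240:400];cv2.imwrite('pics/v3c.png',cv2.resize(a,None,fx=4,fy=4,interpolation=cv2.INTER_CUBIC))"
```

```text
[np.float64(3.0), array([0.6609, 0.1681, 0.0288]), array([ 3.1105,  0.1668, -0.3155]), np.float64(0.0744), array([-0.8431, -0.1614, -0.004 ])]
[0.6634 0.1687 0.0318] -> [0.6628 0.169  0.0289] [-0.     -0.0007  0.0059 -0.0005 -0.0015 -0.001 ]
```

View pics/v3b.png

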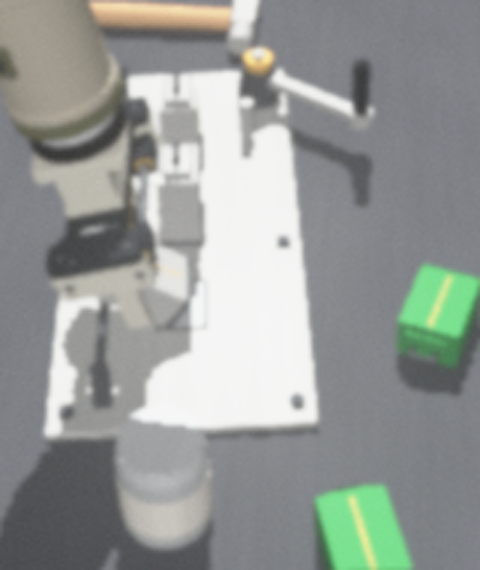

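View pics/v3c.png

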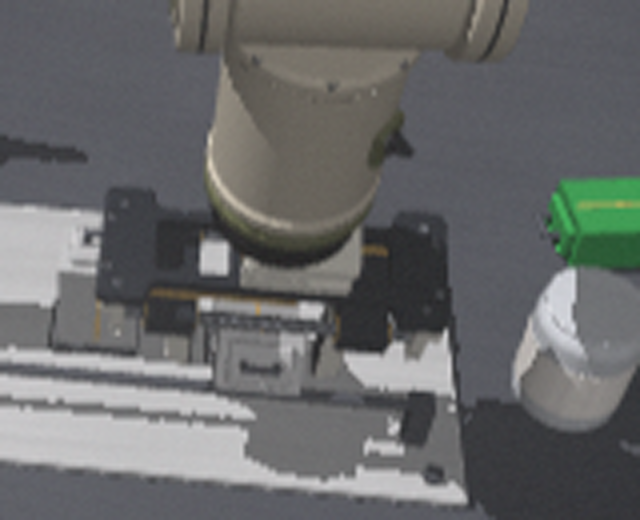

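The fingers straddle the shell at mid-height and touch nothing. Closing now.

>>> jog_arm:
  motion: [0.3, 0, 0, 0, 0, 0, 0, 0.3, 0, 0, 0, 0, 0, 0, 0.3, 0, 0, 0, 0, 0, 0, 0.3, 0, 0, 0, 0, 0, 0, 0.3, 0, 0, 0, 0, 0, 0, 0.3, 0, 0, 0, 0, 0, 0]
  grip_force: 25

```text
t: 3.7
tool_pos: [0.664, 0.1691, 0.0329]
orientation: [3.112, 0.168, -0.306]
force: [-0.1, 0.5, 6.1]
opening: 0.05
```

```bash
python3 -c "
from h import *
from plant import *
print(st(read_state()))"; python3 to.py .030 .1 .070 -.2;python3 to.py .000 .1 .070 .7
```

```text
[np.float64(3.7), array([0.664 , 0.1691, 0.0329]), array([ 3.1122,  0.1675, -0.3065]), np.float64(0.05), array([-0.1058,  0.4515,  6.0726])]
[0.664  0.1691 0.0329] -> [0.6568 0.1684 0.0514] [-0.0214 -0.0002 -0.0335 -0.0006 -0.0024 -0.0009]
[0.664  0.1691 0.0329] -> [0.6429 0.1668 0.0555] [-5.040e-02 -2.000e-04 -3.610e-02 -2.000e-04  5.706e-01 -1.100e-03]
```

>>> jog_arm:
  motion: [0.3, -0.005, 0, -0.02, 0, 0, 0, 0.3, -0.021, 0, -0.045, 0, 0, 0, 0.3, -0.021, 0, -0.045, 0, 0, 0]

```text
t: 4.0
tool_pos: [0.6592, 0.1686, 0.06]
orientation: [3.113, 0.168, -0.301]
force: [1.4, -0.2, -1.6]
opening: 0.0497
```

```bash
python3 look.py v4 scene; python3 to.py .000 .1 .075 .7;python3 -c "
import cv2
a=cv2.imread('pics/v4_scene.png')[150:280,240:400];cv2.imwrite('pics/v4c.png',cv2.resize(a,None,fx=4,fy=4,interpolation=cv2.INTER_CUBIC))"
```

```text
[np.float64(4.0), array([0.6592, 0.1686, 0.06  ]), array([ 3.113 ,  0.1678, -0.301 ]), np.float64(0.0497), array([ 1.4043, -0.1636, -1.5999])]
[0.659  0.1686 0.059 ] -> [0.6429 0.1668 0.0605] [-3.240e-02  0.000e+00  3.300e-03 -3.000e-04  5.687e-01 -1.100e-03]
```

View pics/v4c.png

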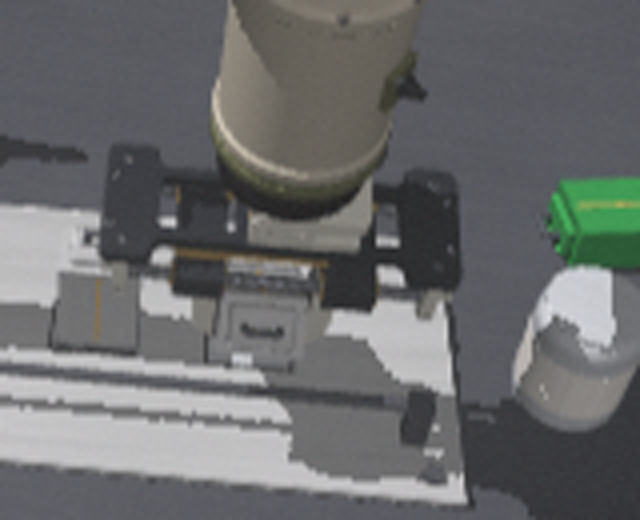

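>>> jog_arm:
  motion: [0.3, -0.005, 0, -0.01, 0, 0.095, 0, 0.3, -0.01, 0, -0.01, 0, 0.19, 0, 0.3, -0.015, 0, -0.01, 0, 0.28, 0, 0.3, -0.02, 0, -0.01, 0, 0.37, 0, 0.3, -0.025, 0, 0, 0, 0.46, 0, 0.3, -0.032, 0, 0.003, 0, 0.569, 0, 0.3, -0.032, 0, 0.003, 0, 0.569, 0, 0.3, -0.032, 0, 0.003, 0, 0.569, 0]

```text
t: 4.85
tool_pos: [0.639, 0.1662, 0.0566]
orientation: [-2.916, -0.158, -1.055]
force: [-0.1, -0.1, -1.4]
opening: 0.0497
```

```bash
python3 look.py v5 scene side wrist; python3 to.py .000 .1 .075 .7;python3 -c "
import cv2
a=cv2.imread('pics/v5_scene.png')[150:280,200:380];cv2.imwrite('pics/v5c.png',cv2.resize(a,None,fx=4,fy=4,interpolation=cv2.INTER_CUBIC))
a=cv2.imread('pics/v5_side.png')[180:300,170:300];cv2.imwrite('pics/v5b.png',cv2.resize(a,None,fx=4.5,fy=4.5,interpolation=cv2.INTER_CUBIC))
a=cv2.imread('pics/v5_wrist.png');cv2.imwrite('pics/v5w.png',cv2.resize(a,(768,576),interpolation=cv2.INTER_CUBIC))
"
```

```text
[np.float64(4.85), array([0.639 , 0.1662, 0.0566]), array([-2.9158, -0.1577, -1.0555]), np.float64(0.0497), array([-0.1096, -0.1196, -1.3998])]
[0.6453 0.1672 0.0631] -> [0.6429 0.1668 0.0605] [-0.0071  0.0002  0.0008  0.0001 -0.002  -0.0013]
```

View pics/v5c.png

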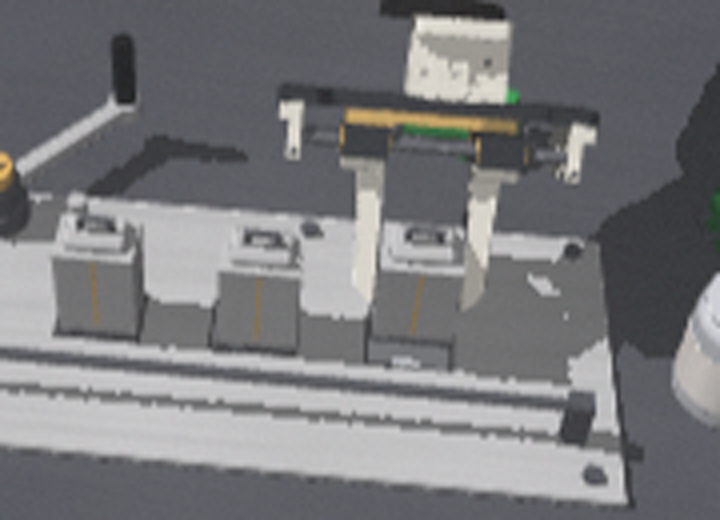

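View pics/v5b.png

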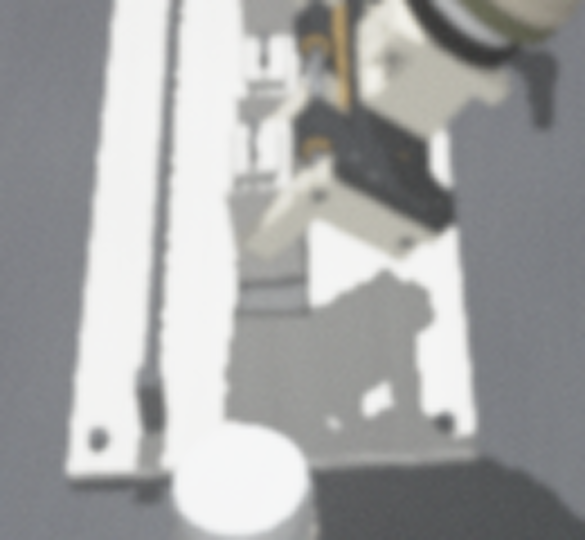

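View pics/v5w.png

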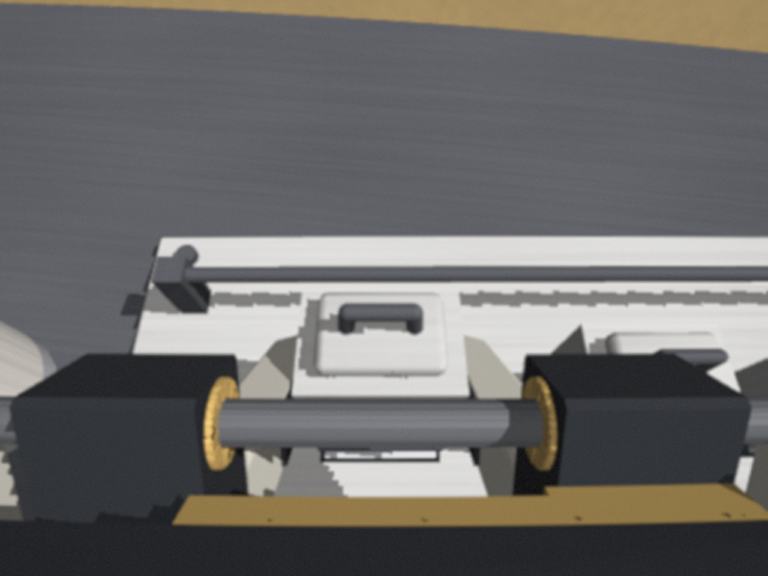

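```bash
python3 -c "
import cv2
a=cv2.imread('pics/v5_scene.png')[195:250,282:327];cv2.imwrite('pics/v5d.png',cv2.resize(a,None,fx=10,fy=10,interpolation=cv2.INTER_CUBIC))
a=cv2.imread('pics/v5_side.png')[200:260,210:260];cv2.imwrite('pics/v5e.png',cv2.resize(a,None,fx=10,fy=10,interpolation=cv2.INTER_CUBIC))
"
```

```text
(no output)
```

View pics/v5d.png

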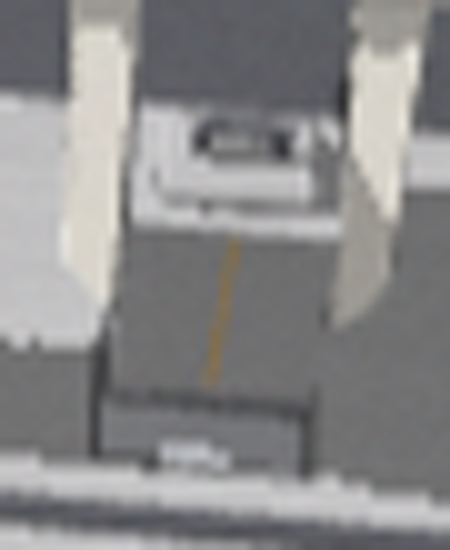

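View pics/v5e.png

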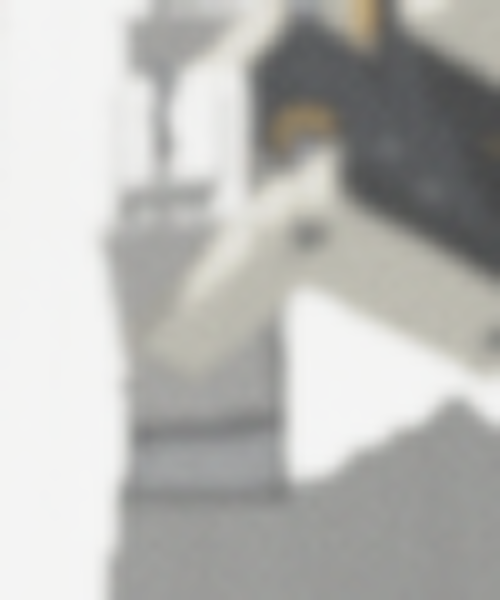

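```bash
cat > fit5.py <<'E'
from h import *
import pickle
sc=pickle.load(open("pics/v5_scene.pkl","rb"));si=pickle.load(open("pics/v5_side.pkl","rb"))
A=lambda L,o:(np.array(L,float)+.5)/10-.5+np.array(o)
so,io=(282,195),(210,200)
rs=A([(98,458),(305,475)],so);ri=A([(125,496),(289,490)],io)
bs=A([(105,393),(315,405),(128,228)],so);bi=A([(133,438),(280,425),(105,235)],io)
Rs=np.array([(21,72,8),(21,128,8)])/1e3;Ri=np.array([(21,128,8),(-21,128,8)])/1e3
Bs=np.array([(18,-25,0),(18,25,0),(18,-25,74)])/1e3;Bi=np.array([(18,25,0),(-18,25,0),(18,25,74)])/1e3
def f(v):
    ps=PJ+np.r_[v[0:2],0];pi=PJ+np.r_[v[2:4],0]
    x,y,z,t,w=v[4:]
    Rb=R.from_euler('z',w)*R.from_euler('y',t);o=np.array([x,y,z])
    return np.r_[(proj(sc,jig(ps,Rs))-rs).ravel(),(proj(si,jig(pi,Ri))-ri).ravel(),(proj(sc,jig(ps,Rb.apply(Bs)+o))-bs).ravel(),(proj(si,jig(pi,Rb.apply(Bi)+o))-bi).ravel()]
g=least_squares(f,[0,0,0,0,0,.1,.03,0,0])
print(g.x.round(4));print(g.fun.round(1))
E
python3 fit5.py
```

```text
[-0.0028 -0.0004  0.0004 -0.0002 -0.0018  0.0994  0.0262  0.0636  0.0442]
[-0.8 -0.5  0.6 -0.1 -0.5  0.3  0.   0.1  0.3  0.8 -0.7  0.7  0.6 -0.8
  0.7  0.4  0.5 -0.1 -0.7 -0.7]
```

>>> jog_arm:
  motion: [0.3, -0.008, 0, 0.01, 0, 0.012, 0, 0.3, -0.0155, 0, 0.02, 0, 0.0255, 0, 0.3, -0.0155, 0, 0.02, 0, 0.0255, 0, 0.3, -0.0155, 0, 0.02, 0, 0.0255, 0]

```text
t: 5.4
tool_pos: [0.6472, 0.1673, 0.0516]
orientation: [-2.886, -0.154, -1.126]
force: [1.7, 0.9, -2.2]
opening: 0.05
```

```bash
python3 look.py v6 scene side; python3 -c "
import cv2
a=cv2.imread('pics/v6_scene.png')[195:250,282:327];cv2.imwrite('pics/v6d.png',cv2.resize(a,None,fx=10,fy=10,interpolation=cv2.INTER_CUBIC))
a=cv2.imread('pics/v6_side.png')[200:260,210:260];cv2.imwrite('pics/v6e.png',cv2.resize(a,None,fx=10,fy=10,interpolation=cv2.INTER_CUBIC))
"
```

```text
[np.float64(5.4), array([0.6472, 0.1673, 0.0516]), array([-2.8862, -0.1539, -1.1255]), np.float64(0.05), array([ 1.6638,  0.9453, -2.1992])]
```

View pics/v6d.png

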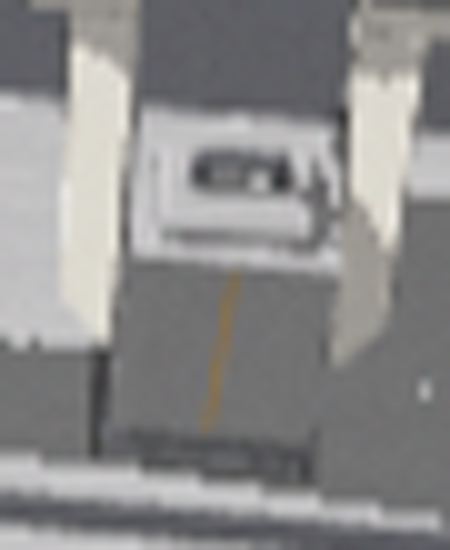

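View pics/v6e.png

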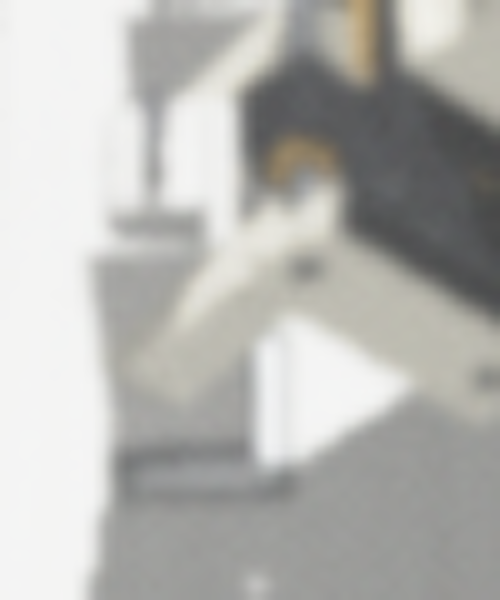

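```bash
cat > fit6.py <<'E'
exec(open("fit5.py").read().split("g=least")[0].replace("v5_","v6_"))
bs=A([(107,433),(316,447),(133,263)],so);bi=A([(118,458),(254,447),(90,260)],io)
g=least_squares(f,[0,0,0,0,0,.1,.03,0,0])
print(g.x.round(4));print(g.fun.round(1))
E
python3 fit6.py; for i in 1 2 3; do python3 -c "
from h import *
from plant import *
print(st(read_state())[:3]);read_camera('wrist');print(st(read_state())[:3])"; done
```

```text
[-2.500e-03 -1.000e-04  2.000e-04 -7.000e-04  4.600e-03  1.002e-01
  1.880e-02  3.840e-02  5.880e-02]
[-0.7 -0.3  0.7 -0.  -0.4  0.2  0.1 -0.1  0.3  0.8 -0.6  0.3  0.4 -0.7
  0.   0.7  0.9  0.  -0.7 -0.9]
[np.float64(5.5), array([0.6472, 0.1674, 0.0519]), array([-2.8855, -0.1537, -1.1266])]
[np.float64(5.55), array([0.647 , 0.1674, 0.0518]), array([-2.8855, -0.1538, -1.1266])]
[np.float64(5.55), array([0.647 , 0.1674, 0.0518]), array([-2.8855, -0.1538, -1.1266])]
[np.float64(5.6), array([0.6468, 0.1674, 0.0516]), array([-2.8855, -0.1539, -1.1264])]
[np.float64(5.6), array([0.6468, 0.1674, 0.0516]), array([-2.8855, -0.1539, -1.1264])]
[np.float64(5.65), array([0.6466, 0.1674, 0.0514]), array([-2.8857, -0.154 , -1.1261])]
```

>>> jog_arm:
  motion: [0.3, -0.01, 0, 0.002, 0, 0.01, 0, 0.3, -0.0185, 0, 0.0037, 0, 0.019, 0, 0.3, -0.0185, 0, 0.0037, 0, 0.019, 0, 0.3, -0.0185, 0, 0.0037, 0, 0.019, 0, 0.3, -0.0185, 0, 0.0037, 0, 0.019, 0, 0.3, -0.0185, 0, 0.0037, 0, 0.019, 0, 0.3, -0.0185, 0, 0.0037, 0, 0.019, 0, 0.3, -0.0185, 0, 0.0037, 0, 0.019, 0]

```text
t: 6.45
tool_pos: [0.6413, 0.1668, 0.044]
orientation: [-2.867, -0.153, -1.169]
force: [-0.8, -0.6, -1.4]
opening: 0.0495
```

```bash
python3 look.py v7 scene side wrist; python3 -c "
import cv2
a=cv2.imread('pics/v7_scene.png')[195:250,282:327];b=cv2.imread('pics/v7_side.png')[200:255,210:245]
cv2.imwrite('pics/v7d.png',cv2.resize(cv2.hconcat([a,b]),None,fx=10,fy=10,interpolation=cv2.INTER_CUBIC))
a=cv2.imread('pics/v7_wrist.png')[140:330,60:450];cv2.imwrite('pics/v7w.png',cv2.resize(a,None,fx=2,fy=2,interpolation=cv2.INTER_CUBIC))
"
```

```text
[np.float64(6.45), array([0.6413, 0.1668, 0.044 ]), array([-2.867 , -0.1529, -1.1689]), np.float64(0.0495), array([-0.7682, -0.6449, -1.3917])]
```

View pics/v7d.png

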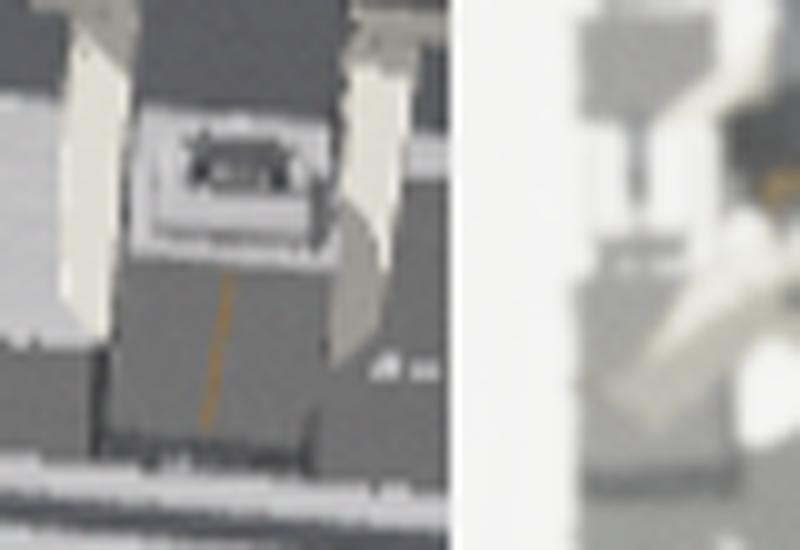

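View pics/v7w.png

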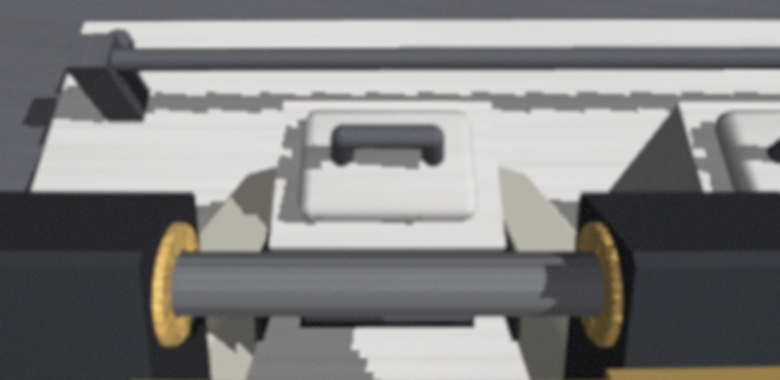

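```bash
cat > fit7.py <<'E'
exec(open("fit5.py").read().split("g=least")[0].replace("v5_","v7_"))
bs=A([(104,433),(310,447),(131,262)],so);bi=A([(133,474),(281,466),(126,275)],io)
g=least_squares(f,[0,0,0,0,0,.1,.03,0,0])
print(g.x.round(4));print(g.fun.round(1))
E
python3 fit7.py;  python3 -c "
from h import *
from plant import *
print(st(read_state()))"
```

```text
[-0.0024 -0.0001  0.0002 -0.0007 -0.0001  0.0996  0.0116  0.002   0.0697]
[-0.7 -0.3  0.7 -0.  -0.4  0.2  0.1 -0.1  0.4  1.  -0.5  0.3  0.2 -1.
  0.7  0.6  0.4 -0.  -0.8 -0.7]
[np.float64(6.6), array([0.6411, 0.1668, 0.0438]), array([-2.8672, -0.153 , -1.1685]), np.float64(0.0498), array([-0.0039, -0.2161, -2.5198])]
```

>>> jog_arm:
  motion: [0.3, -0.0025, 0, 0.0025, 0, 0, 0, 0.3, -0.005, 0, 0.005, 0, 0, 0, 0.3, -0.005, 0, 0.005, 0, 0, 0, 0.3, -0.005, 0, 0.005, 0, 0, 0, 0.3, -0.005, 0, 0.005, 0, 0, 0]

```text
t: 7.1
tool_pos: [0.6421, 0.167, 0.0415]
orientation: [-2.865, -0.153, -1.172]
force: [-0.3, -0.4, 4.3]
opening: 0.0498
```

```bash
python3 look.py v8 scene side; python3 -c "
import cv2
a=cv2.imread('pics/v8_scene.png')[195:250,282:327];b=cv2.imread('pics/v8_side.png')[200:255,210:245]
cv2.imwrite('pics/v8d.png',cv2.resize(cv2.hconcat([a,b]),None,fx=10,fy=10,interpolation=cv2.INTER_CUBIC))
"
```

```text
[np.float64(7.1), array([0.6421, 0.167 , 0.0415]), array([-2.8654, -0.1531, -1.1716]), np.float64(0.0498), array([-0.2594, -0.3609,  4.2949])]
```

View pics/v8d.png

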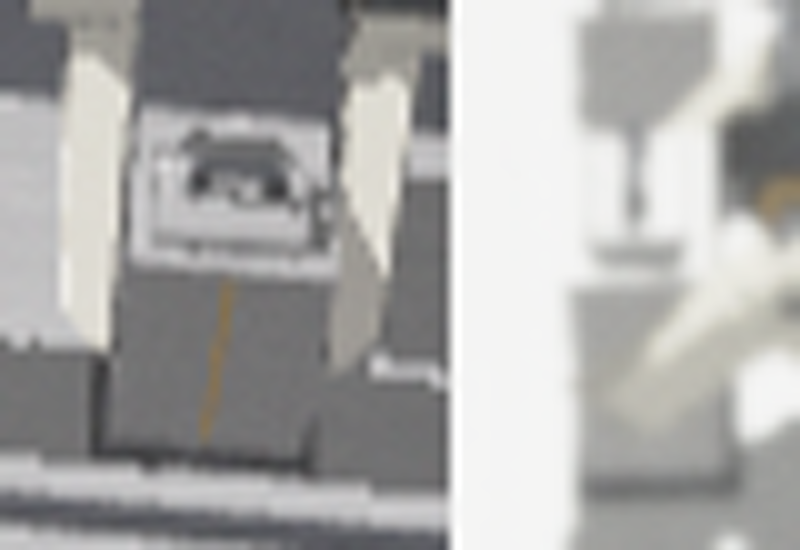

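The shell rests on the plate inside its scribe marks and the force has turned positive. Releasing.

>>> jog_arm:
  motion: [0.56, 0, 0, 0, 0, 0, 0, 0.6, 0, 0, 0, 0, 0, 0, 0.65, 0, 0, 0, 0, 0, 0, 0.7, 0, 0, 0, 0, 0, 0, 0.75, 0, 0, 0, 0, 0, 0]

```text
t: 7.7
tool_pos: [0.6418, 0.167, 0.0411]
orientation: [-2.866, -0.153, -1.171]
force: [0.6, -0.1, -0.1]
opening: 0.0681
```

```bash
python3 look.py v9 scene side; python3 -c "
import cv2
a=cv2.imread('pics/v9_scene.png')[195:250,282:327];b=cv2.imread('pics/v9_side.png')[200:255,210:245]
cv2.imwrite('pics/v9d.png',cv2.resize(cv2.hconcat([a,b]),None,fx=10,fy=10,interpolation=cv2.INTER_CUBIC))
"
```

```text
[np.float64(7.7), array([0.6418, 0.167 , 0.0411]), array([-2.866 , -0.1531, -1.1706]), np.float64(0.0681), array([ 0.5741, -0.1001, -0.1348])]
```

View pics/v9d.png

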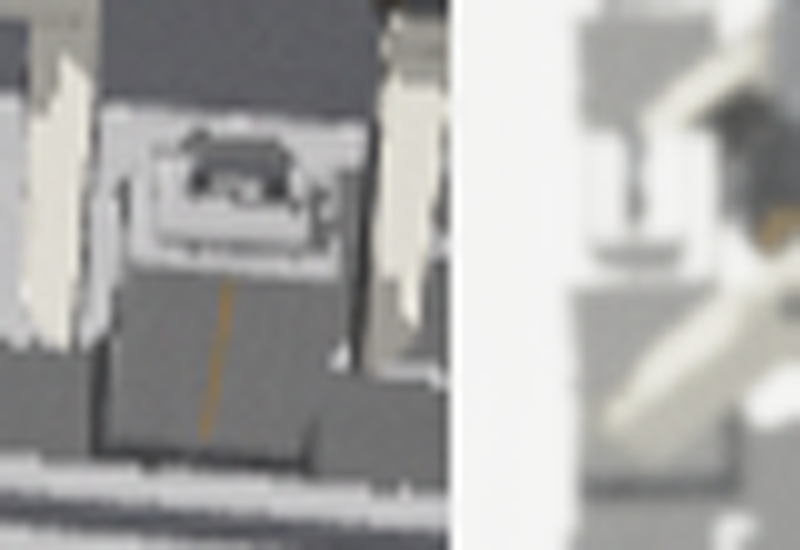

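>>> jog_arm:
  motion: [0.75, 0, 0, -0.04, 0, 0, 0, 0.75, 0, 0, -0.1, 0, 0, 0, 0.75, 0, 0, -0.18, 0, 0, 0, 0.75, 0, 0, -0.26, 0, 0, 0, 0.75, 0, 0, -0.34, 0, 0, 0, 0.75, 0, 0, -0.34, 0, 0, 0]

```text
t: 8.4
tool_pos: [0.5248, 0.155, 0.1704]
orientation: [-2.856, -0.152, -1.187]
force: [0.5, 0.4, 0.8]
opening: 0.0695
```

```bash
python3 look.py v10 wrist scene side; python3 -c "
import cv2
a=cv2.imread('pics/v10_wrist.png');cv2.imwrite('pics/v10w.png',cv2.resize(a,(768,576),interpolation=cv2.INTER_CUBIC))
a=cv2.imread('pics/v10_scene.png')[150:280,155:355];cv2.imwrite('pics/v10c.png',cv2.resize(a,None,fx=4,fy=4,interpolation=cv2.INTER_CUBIC))
a=cv2.imread('pics/v10_side.png')[140:330,170:330];cv2.imwrite('pics/v10b.png',cv2.resize(a,None,fx=3,fy=3,interpolation=cv2.INTER_CUBIC))"
```

```text
[np.float64(8.4), array([0.5248, 0.155 , 0.1704]), array([-2.856 , -0.1525, -1.1869]), np.float64(0.0695), array([0.4609, 0.4126, 0.8225])]
```

View pics/v10w.png

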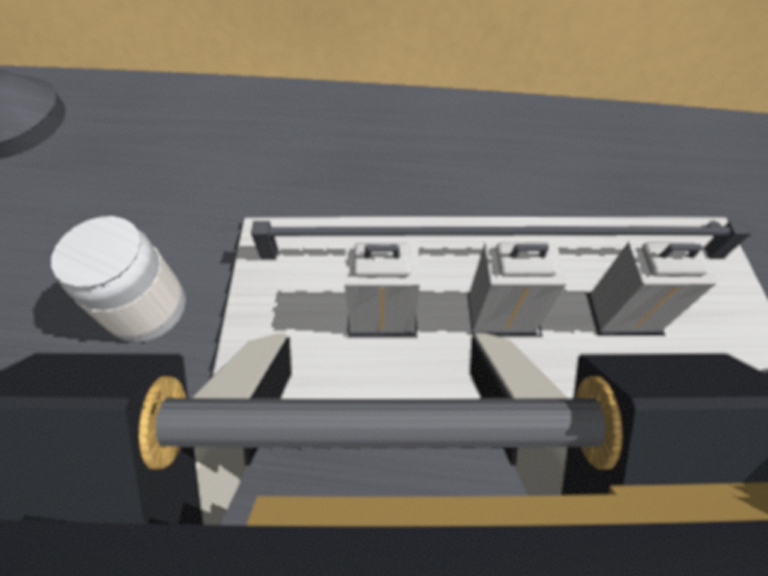

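View pics/v10c.png

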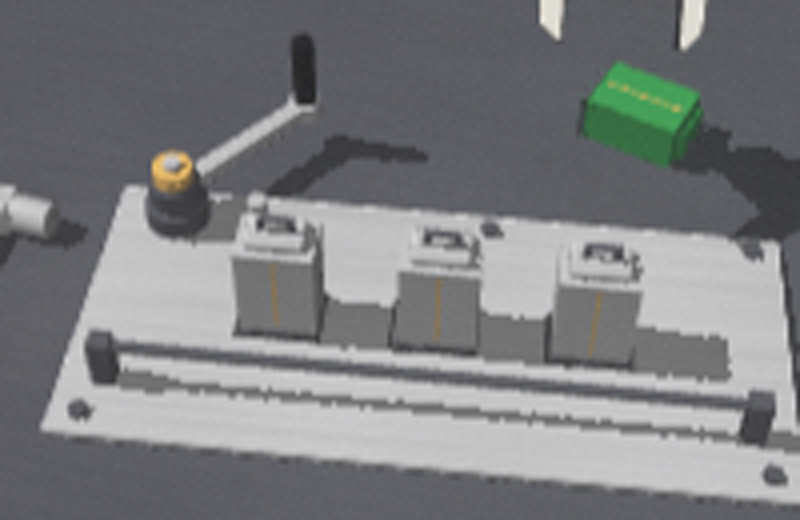

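View pics/v10b.png

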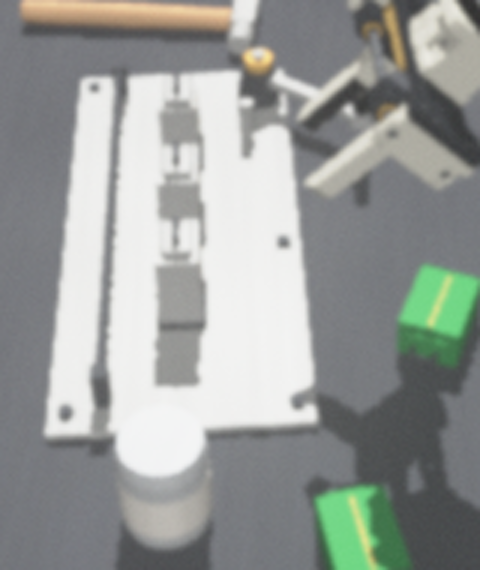

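```bash
python3 -c "
import cv2
a=cv2.imread('pics/v10_wrist.png')[155:235,215:485];cv2.imwrite('pics/v10e.png',cv2.resize(a,None,fx=2.9,fy=2.9,interpolation=cv2.INTER_CUBIC))
a=cv2.imread('pics/v10_scene.png')[205:250,210:320];cv2.imwrite('pics/v10f.png',cv2.resize(a,None,fx=7,fy=7,interpolation=cv2.INTER_CUBIC))"
```

```text
(no output)
```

View pics/v10e.png

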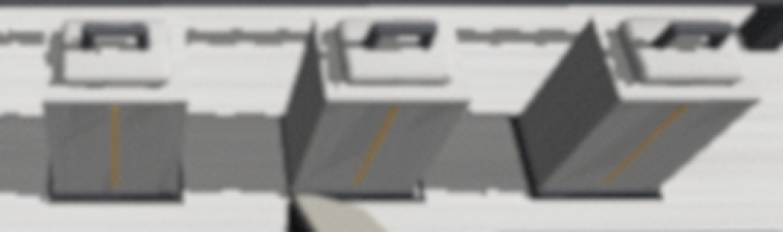

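View pics/v10f.png

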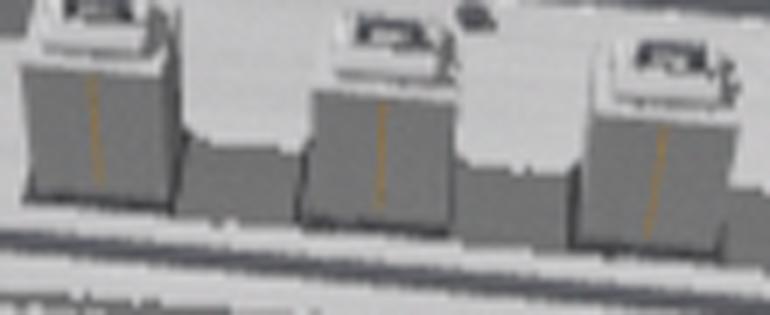

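All three shells stand with even margins inside their marks. Next is the grip pin: bring the tool upright above it first.

```bash
cat > pin.py <<'E'
import sys
from h import *
from plant import *
# args: angle a(rad backer), z TCP, yaw of tool x rel jig at that angle offset (deg) 
def pinpos(a,z,p=PJ):
    th=np.pi/2+.9-a
    return jig(p,(-.078+.12*np.cos(th),-.185+.12*np.sin(th),z))[0]
def pinR(a,p=PJ):  # tool y along clockwise tangent => tool x yaw = angle+90
    ph=.9-a
    return R.from_euler('z',p[2]+ph+np.pi/2)*R.from_matrix(np.diag([1.,-1,-1]))
if __name__=="__main__":
    s=read_state();a,z=float(sys.argv[1]),float(sys.argv[2])
    Rt=pinR(a) if len(sys.argv)<4 else R.from_euler('z',PJ[2]+np.radians(float(sys.argv[3])))*R.from_matrix(np.diag([1.,-1,-1]))
    print(st(s)[:3],s["q"].round(2),"->",pinpos(a,z).round(4),rel(s,pinpos(a,z),Rt))
E
python3 pin.py 0 .2 0;python3 pin.py 0 .2 50
```

```text
[np.float64(8.55), array([0.5238, 0.1541, 0.1627]), array([-2.8648, -0.1532, -1.1726])] [ 0.27 -0.74  2.49 -0.19  0.63  1.84] -> [ 0.4826 -0.0624  0.2   ] [-0.0387  0.4215 -0.1437 -0.0007 -0.4947 -0.0013]
[np.float64(8.55), array([0.5238, 0.1541, 0.1627]), array([-2.8648, -0.1532, -1.1726])] [ 0.27 -0.74  2.49 -0.19  0.63  1.84] -> [ 0.4826 -0.0624  0.2   ] [-0.0387  0.4215 -0.1437  0.215  -0.4626 -0.5279]
```

>>> jog_arm:
  motion: [0.75, 0.01, 0, -0.01, 0, -0.09, 0, 0.75, 0.02, 0.02, -0.02, 0, -0.18, 0, 0.75, 0.03, 0.06, -0.03, 0, -0.27, 0, 0.75, 0.04, 0.12, -0.04, 0, -0.36, 0, 0.75, 0.05, 0.2, -0.058, 0, -0.45, 0, 0.75, 0.05, 0.28, -0.058, 0, -0.495, 0, 0.75, 0.05, 0.34, -0.058, 0, -0.495, 0, 0.75, 0.05, 0.34, -0.058, 0, -0.495, 0]

```text
t: 9.35
tool_pos: [0.5398, -0.0192, 0.1955]
orientation: [-3.136, -0.161, 0.013]
force: [-0.5, 0.0, 0.2]
opening: 0.0698
```

```bash
python3 pin.py 0 .19 70; python3 pin.py 0 .19
```

```text
[np.float64(9.35), array([ 0.5398, -0.0192,  0.1955]), array([-3.1359, -0.1613,  0.013 ])] [-0.13 -0.01  1.68  0.    1.48  1.34] -> [ 0.4826 -0.0624  0.19  ] [-0.1225  0.0742  0.0118 -0.0043  0.0038 -0.7817]
[np.float64(9.35), array([ 0.5398, -0.0192,  0.1955]), array([-3.1359, -0.1613,  0.013 ])] [-0.13 -0.01  1.68  0.    1.48  1.34] -> [ 0.4826 -0.0624  0.19  ] [-1.2250e-01  7.4200e-02  1.1800e-02 -7.0000e-03  7.0000e-04 -1.5769e+00]
```

>>> jog_arm:
  motion: [0.75, -0.05, 0.03, 0, -0.004, 0.003, -0.09, 0.75, -0.1, 0.06, 0.0, -0.004, 0.003, -0.185, 0.75, -0.1225, 0.074, 0.01, -0.004, 0.003, -0.28, 0.75, -0.1225, 0.074, 0.01, -0.004, 0.003, -0.375, 0.75, -0.1225, 0.074, 0.01, -0.004, 0.003, -0.47, 0.75, -0.1225, 0.074, 0.01, -0.004, 0.003, -0.565, 0.75, -0.1225, 0.074, 0.01, -0.004, 0.003, -0.66, 0.75, -0.1225, 0.074, 0.01, -0.004, 0.003, -0.75]

```text
t: 10.15
tool_pos: [0.4821, -0.0616, 0.1877]
orientation: [-2.51, -1.882, 0.007]
force: [-0.2, -0.4, 0.1]
opening: 0.0698
```

```bash
python3 pin.py 0 .19
```

```text
[np.float64(10.15), array([ 0.4821, -0.0616,  0.1877]), array([-2.5103, -1.8823,  0.0067])] [-0.23 -0.16  1.83 -0.    1.48  0.05] -> [ 0.4826 -0.0624  0.19  ] [-0.0012  0.0014 -0.0046 -0.0036 -0.0018 -0.8232]
```

>>> jog_arm:
  motion: [0.75, 0, 0, -0.004, 0, 0, -0.095, 0.75, 0, 0, -0.004, 0, 0, -0.19, 0.75, 0, 0, -0.004, 0, 0, -0.285, 0.75, 0, 0, -0.004, 0, 0, -0.38, 0.75, 0, 0, -0.004, 0, 0, -0.475, 0.75, 0, 0, -0.004, 0, 0, -0.57, 0.75, 0, 0, -0.004, 0, 0, -0.665, 0.75, 0, 0, -0.004, 0, 0, -0.76]

```text
t: 10.95
tool_pos: [0.4816, -0.0609, 0.1865]
orientation: [-1.007, -2.965, 0.003]
force: [-0.4, 0.2, -0.4]
opening: 0.0696
```

>>> jog_arm:
  motion: [0.75, 0, 0, 0, 0, 0, -0.066, 0.75, 0, 0, 0, 0, 0, -0.066, 0.75, 0, 0, 0, 0, 0, -0.066, 0.75, 0, 0, 0, 0, 0, -0.066]

```text
t: 11.35
tool_pos: [0.4814, -0.0607, 0.1854]
orientation: [-0.855, -3.01, 0.002]
force: [0.3, 0.8, -0.1]
opening: 0.0697
```

```bash
python3 look.py v11 wrist scene;python3 pin.py 0 .13;  python3 -c "
import cv2
a=cv2.imread('pics/v11_wrist.png');cv2.imwrite('pics/v11w.png',cv2.resize(a,(768,576),interpolation=cv2.INTER_CUBIC))
a=cv2.imread('pics/v11_scene.png')[100:250,155:355];cv2.imwrite('pics/v11c.png',cv2.resize(a,None,fx=4,fy=4,interpolation=cv2.INTER_CUBIC))
"
```

```text
[np.float64(11.35), array([ 0.4814, -0.0607,  0.1854]), array([-8.5530e-01, -3.0102e+00,  2.0000e-03]), np.float64(0.0697), array([ 0.3413,  0.8357, -0.0718])]
[np.float64(11.45), array([ 0.4816, -0.0608,  0.1861]), array([-8.5420e-01, -3.0117e+00,  1.9000e-03])] [-0.23 -0.15  1.83 -0.    1.48 -1.25] -> [ 0.4826 -0.0624  0.13  ] [-0.0045 -0.0011  0.1122 -0.0027 -0.0066  0.0058]
```

View pics/v11w.png

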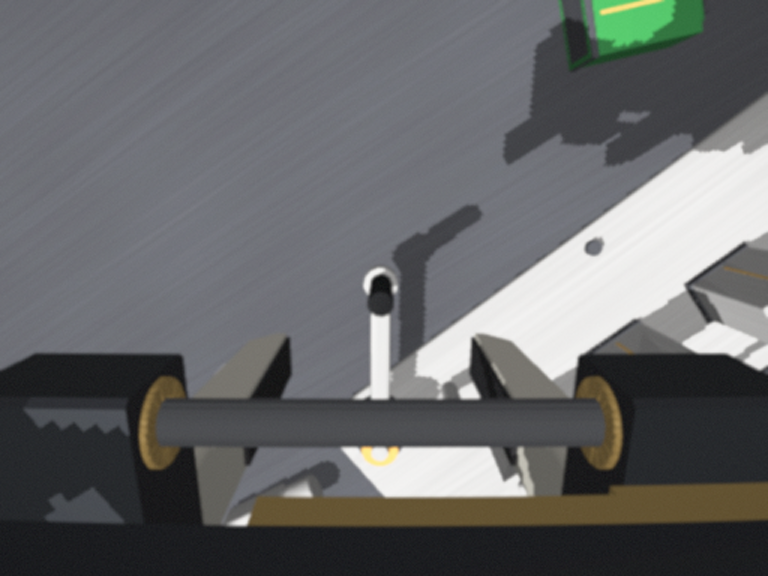

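View pics/v11c.png

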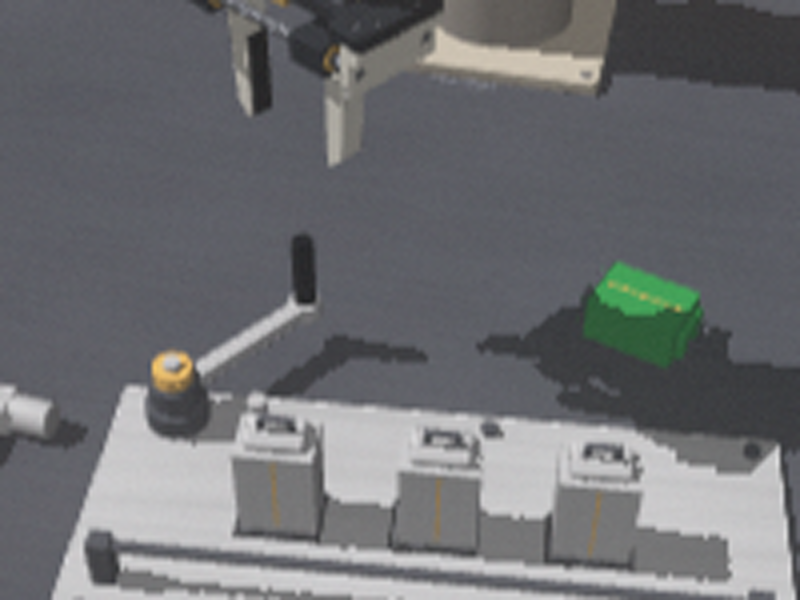

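```bash
python3 -c "
from h import *
import pickle
c=pickle.load(open('pics/v11_wrist.pkl','rb'))
print(onz(c,np.array([380,303])/1.5-.17,.098), onz(c,np.array([380,281])/1.5-.17,.042))"; python3 pin.py 0 .056
```

```text
[ 0.48335634 -0.06281479  0.098     ] [ 0.48212079 -0.06237761  0.042     ]
[np.float64(11.45), array([ 0.4816, -0.0608,  0.1861]), array([-8.5420e-01, -3.0117e+00,  1.9000e-03])] [-0.23 -0.15  1.83 -0.    1.48 -1.25] -> [ 0.4826 -0.0624  0.056 ] [-0.0061 -0.0005  0.2602 -0.0027 -0.0066  0.0058]
```

Four estimates put the pin at about (0.4828, -0.0625), so I can descend around it. The jaws clear it by about 27 mm each side.

>>> jog_arm:
  motion: [0.75, -0.004, -0.001, 0.06, 0, -0.005, 0.005, 0.75, -0.004, -0.001, 0.13, 0, -0.005, 0.005, 0.75, -0.005, -0.001, 0.2, 0, -0.005, 0.005, 0.75, -0.006, -0.001, 0.258, 0, -0.005, 0.005, 0.75, -0.006, -0.001, 0.258, 0, -0.005, 0.005, 0.75, -0.006, -0.001, 0.258, 0, -0.005, 0.005]

```text
t: 12.05
tool_pos: [0.4824, -0.0625, 0.0575]
orientation: [-0.869, -3.015, 0.005]
force: [0.7, 1.4, -0.1]
opening: 0.0696
```

```bash
python3 look.py v12 wrist scene;python3 pin.py 0 .056;  python3 -c "
import cv2
a=cv2.imread('pics/v12_wrist.png')[150:384];b=cv2.imread('pics/v12_scene.png')[100:230,155:315]
cv2.imwrite('pics/v12w.png',cv2.resize(a,None,fx=1.5,fy=1.5));cv2.imwrite('pics/v12c.png',cv2.resize(b,None,fx=4,fy=4,interpolation=cv2.INTER_CUBIC))
"
```

```text
[np.float64(12.05), array([ 0.4824, -0.0625,  0.0575]), array([-0.8689, -3.0146,  0.0054]), np.float64(0.0696), array([ 0.6555,  1.3622, -0.0631])]
[np.float64(12.15), array([ 0.4841, -0.0629,  0.0593]), array([-0.8696, -3.0185,  0.005 ])] [-0.23 -0.03  1.96 -0.    1.22 -1.24] -> [ 0.4826 -0.0624  0.056 ] [ 0.0031 -0.0006  0.0066 -0.002   0.0003  0.0005]
```

View pics/v12w.png

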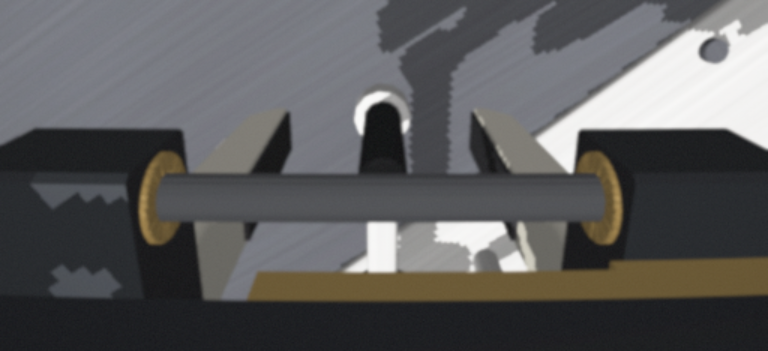

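View pics/v12c.png

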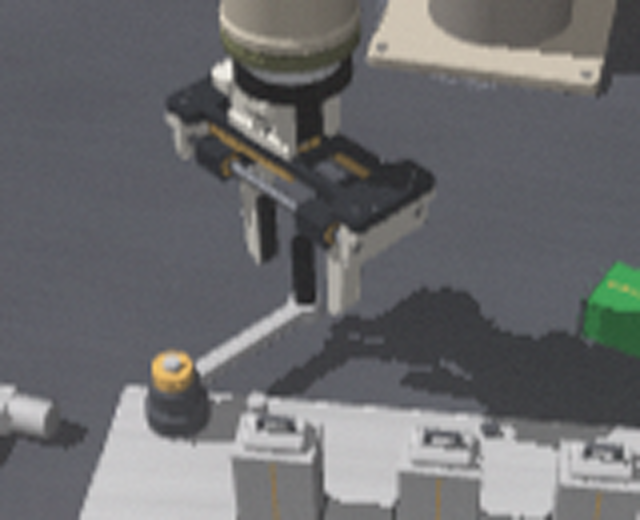

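The pin stands midway between the fingers at (381,130). Closing on it.

>>> jog_arm:
  motion: [0.4, 0.002, 0, 0.004, 0, 0, 0, 0.1, 0.002, 0, 0.004, 0, 0, 0, 0.0, 0.002, 0, 0.004, 0, 0, 0, 0.0, 0.002, 0, 0.004, 0, 0, 0, 0.0, 0.002, 0, 0.004, 0, 0, 0, 0.0, 0.002, 0, 0.004, 0, 0, 0, 0.0, 0.002, 0, 0.004, 0, 0, 0, 0.0, 0.002, 0, 0.004, 0, 0, 0]
  grip_force: 40

```text
t: 12.95
tool_pos: [0.4832, -0.0623, 0.0572]
orientation: [-0.87, -3.018, 0.005]
force: [0.9, 1.3, -0.1]
opening: 0.0152
```

```bash
python3 - <<'E'
from h import *
from plant import *
from pin import *
s=read_state();print(st(s))
z=s["tool_pos"][2]
for a in (.15,.3,.45,.6,.75,.9,.95):
    print(a,rel(s,pinpos(a,.056),pinR(a)))
E
```

```text
[np.float64(12.95), array([ 0.4832, -0.0623,  0.0572]), array([-0.8697, -3.0183,  0.0046]), np.float64(0.0152), array([ 0.9466,  1.2619, -0.1365])]
0.15 [-0.0018  0.0351  0.0023 -0.0018  0.0004  0.096 ]
0.3 [-0.0099  0.0702  0.0022 -0.0018  0.0005  0.1915]
0.45 [-0.0231  0.1036  0.0021 -0.0018  0.0006  0.2869]
0.6 [-0.0411  0.1347  0.002  -0.0017  0.0008  0.3824]
0.75 [-0.0636  0.1628  0.0019 -0.0017  0.0009  0.4779]
0.9 [-0.0901  0.1872  0.0019 -0.0016  0.0011  0.5734]
0.95 [-0.0996  0.1944  0.0019 -0.0016  0.0011  0.6053]
```

>>> jog_arm:
  motion: [0, 0, 0.0175, 0, 0, 0, 0.048, 0, -0.0018, 0.0351, 0, 0, 0, 0.096, 0, -0.0052, 0.0527, 0, 0, 0, 0.144, 0, -0.0099, 0.0702, 0, 0, 0, 0.1915, 0, -0.0161, 0.087, 0, 0, 0, 0.239, 0, -0.0231, 0.1036, 0, 0, 0, 0.2869, 0, -0.0317, 0.1193, 0, 0, 0, 0.3347, 0, -0.0411, 0.1347, 0, 0, 0, 0.3824]

```text
t: 13.75
tool_pos: [0.5362, -0.0163, 0.0572]
orientation: [-1.728, -2.623, 0.006]
force: [-5.2, -3.3, 4.2]
opening: 0.0154
```

```bash
cat > ang.py <<'E'
from h import *
from plant import *
from pin import *
s=read_state();print(st(s),s["q"].round(2))
c,sn=np.cos(PJ[2]),np.sin(PJ[2]);d=s["tool_pos"][:2]-PJ[:2]
j=np.array([c*d[0]+sn*d[1],-sn*d[0]+c*d[1]]);r=j-np.array([-.078,-.185])
a=.9-(np.arctan2(r[1],r[0])-np.pi/2)
ph=.9-a;F=s["force"];tg=R.from_euler('z',PJ[2]+ph).apply([1,0,0]);rd=R.from_euler('z',PJ[2]+ph).apply([0,1,0])
print("jig",j.round(4),"r",np.hypot(*r).round(4),"angle",a.round(3),"Ftan",F@tg,"Frad",F@rd)
for a in (.6,.675,.75,.825,.9,.92,.94):print(a,rel(s,pinpos(a,.057),pinR(min(a,.9))))
E
python3 ang.py
```

```text
[np.float64(13.75), array([ 0.5362, -0.0163,  0.0572]), array([-1.7275, -2.6235,  0.0065]), np.float64(0.0154), array([-5.1528, -3.2602,  4.2443])] [-0.12  0.1   1.82 -0.    1.22 -0.53]
jig [-0.1138 -0.0704] r 0.12 angle 0.597 Ftan -6.026719108755953 Frad -0.9265924929567051
0.6 [-0.      0.0006  0.0003 -0.0023  0.0012 -0.0018]
0.675 [-0.0007  0.0186  0.0003 -0.0023  0.0013  0.0459]
0.75 [-0.0026  0.0365  0.0002 -0.0022  0.0014  0.0937]
0.825 [-5.900e-03  5.420e-02  1.000e-04 -2.200e-03  1.500e-03  1.414e-01]
0.9 [-1.050e-02  7.160e-02  1.000e-04 -2.100e-03  1.600e-03  1.892e-01]
0.92 [-1.200e-02  7.610e-02  1.000e-04 -2.100e-03  1.600e-03  1.892e-01]
0.94 [-1.350e-02  8.070e-02  1.000e-04 -2.100e-03  1.600e-03  1.892e-01]
```

The arm follows well: angle 0.597, tangential force −6 N as the spring should give. On to the stop.

>>> jog_arm:
  motion: [0, -0.0007, 0.0186, 0, 0, 0, 0.0459, 0, -0.0026, 0.0365, 0, 0, 0, 0.0937, 0, -0.0059, 0.0542, 0, 0, 0, 0.1414, 0, -0.0105, 0.0716, 0, 0, 0, 0.189, 0, -0.0105, 0.0716, 0, 0, 0, 0.189, 0, -0.0105, 0.0716, 0, 0, 0, 0.189, 0, -0.0105, 0.0716, 0, 0, 0, 0.189]

```text
t: 14.45
tool_pos: [0.5704, -0.0069, 0.0572]
orientation: [-2.094, -2.34, 0.008]
force: [-7.0, 1.1, 6.6]
opening: 0.0154
```

```bash
python3 ang.py
```

```text
[np.float64(14.45), array([ 0.5704, -0.0069,  0.0572]), array([-2.0943, -2.3403,  0.008 ]), np.float64(0.0154), array([-6.9853,  1.1079,  6.5996])] [-0.1   0.19  1.73 -0.    1.23 -0.21]
jig [-0.0787 -0.0648] r 0.1202 angle 0.894 Ftan -6.812103243530752 Frad 1.9020665490114805
0.6 [-0.011  -0.0695  0.0007 -0.0031  0.0012 -0.1898]
0.675 [-0.0064 -0.0521  0.0006 -0.003   0.0013 -0.1421]
0.75 [-0.003  -0.0344  0.0005 -0.003   0.0015 -0.0943]
0.825 [-0.001  -0.0165  0.0004 -0.0029  0.0016 -0.0466]
0.9 [-0.0004  0.0014  0.0004 -0.0029  0.0017  0.0012]
0.92 [-0.0005  0.0062  0.0003 -0.0029  0.0017  0.0012]
0.94 [-0.0006  0.011   0.0003 -0.0029  0.0017  0.0012]
```

>>> jog_arm:
  motion: [0, 0, 0.003, -0.0005, 0, 0, 0, 0, 0, 0.006, -0.0005, 0, 0, 0, 0, 0, 0.006, -0.0005, 0, 0, 0, 0, 0, 0.006, -0.0005, 0, 0, 0]

```text
t: 14.85
tool_pos: [0.5718, -0.0067, 0.0572]
orientation: [-2.091, -2.34, 0.011]
force: [-9.2, -0.9, 6.3]
opening: 0.0154
```

```bash
python3 ang.py|head -2
```

```text
[np.float64(14.85), array([ 0.5718, -0.0067,  0.0572]), array([-2.0913, -2.3398,  0.0114]), np.float64(0.0154), array([-9.1541, -0.9191,  6.3318])] [-0.1   0.2   1.72 -0.    1.23 -0.21]
jig [-0.0773 -0.0648] r 0.1203 angle 0.906 Ftan -9.200034594623467 Frad 0.026945755320351233
```

>>> jog_arm:
  motion: [0, 0, 0.006, 0, 0, 0, 0, 0, 0, 0.006, 0, 0, 0, 0, 0, 0, 0.006, 0, 0, 0, 0, 0, 0, 0.006, 0, 0, 0, 0, 0, 0, 0.006, 0, 0, 0, 0]

```text
t: 15.35
tool_pos: [0.5722, -0.0066, 0.0571]
orientation: [-2.087, -2.338, 0.017]
force: [-16.5, -1.0, 13.5]
opening: 0.0156
```

```bash
python3 ang.py|head -2
```

```text
[np.float64(15.35), array([ 0.5722, -0.0066,  0.0571]), array([-2.0874, -2.3381,  0.0174]), np.float64(0.0156), array([-16.4728,  -0.9726,  13.4947])] [-0.1   0.2   1.71 -0.    1.24 -0.21]
jig [-0.0769 -0.0648] r 0.1203 angle 0.909 Ftan -16.48750012634921 Frad 0.6791269579833403
```

Moving 3 mm more gave only 0.4 mm of travel while the force rose to 16.5 N, so the arm is on its stop. Final visual check while holding.

>>> jog_arm:
  motion: [0, 0, 0.003, 0, 0, 0, 0, 0, 0, 0.003, 0, 0, 0, 0, 0, 0, 0.003, 0, 0, 0, 0, 0, 0, 0.003, 0, 0, 0, 0, 0, 0, 0.003, 0, 0, 0, 0]

```text
t: 15.85
tool_pos: [0.5718, -0.0067, 0.0571]
orientation: [-2.084, -2.337, 0.021]
force: [-13.5, -1.5, 9.3]
opening: 0.0156
```

```bash
python3 ang.py|head -2; python3 look.py v13 scene side wrist; python3 ang.py|head -2; python3 -c "
import cv2
b=cv2.imread('pics/v13_scene.png')[110:300,120:420]
cv2.imwrite('pics/v13c.png',cv2.resize(b,None,fx=2.6,fy=2.6,interpolation=cv2.INTER_CUBIC))
a=cv2.imread('pics/v13_side.png')[130:330,170:350];cv2.imwrite('pics/v13b.png',cv2.resize(a,None,fx=3,fy=3,interpolation=cv2.INTER_CUBIC))"
```

```text
[np.float64(15.85), array([ 0.5718, -0.0067,  0.0571]), array([-2.0844, -2.3374,  0.0214]), np.float64(0.0156), array([-13.5219,  -1.4833,   9.2886])] [-0.1   0.21  1.71 -0.01  1.24 -0.21]
jig [-0.0773 -0.0648] r 0.1202 angle 0.906 Ftan -13.602704994464453 Frad -0.0862358248070629
[np.float64(15.85), array([ 0.5718, -0.0067,  0.0571]), array([-2.0844, -2.3374,  0.0214]), np.float64(0.0156), array([-13.5219,  -1.4833,   9.2886])]
[np.float64(16.0), array([ 0.5718, -0.0067,  0.0571]), array([-2.0844, -2.3374,  0.0214]), np.float64(0.0156), array([-14.425 ,  -1.1305,   9.9673])] [-0.1   0.21  1.71 -0.01  1.24 -0.21]
jig [-0.0773 -0.0648] r 0.1202 angle 0.906 Ftan -14.464749937012428 Frad 0.3591397088452299
```

View pics/v13c.png

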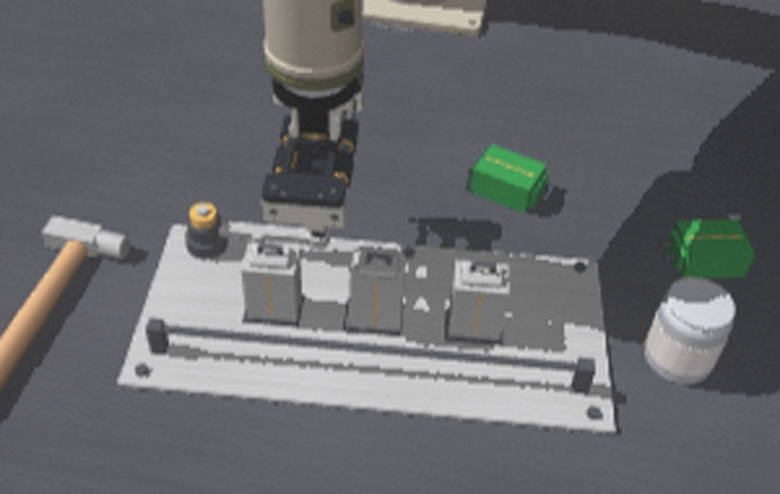

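View pics/v13b.png

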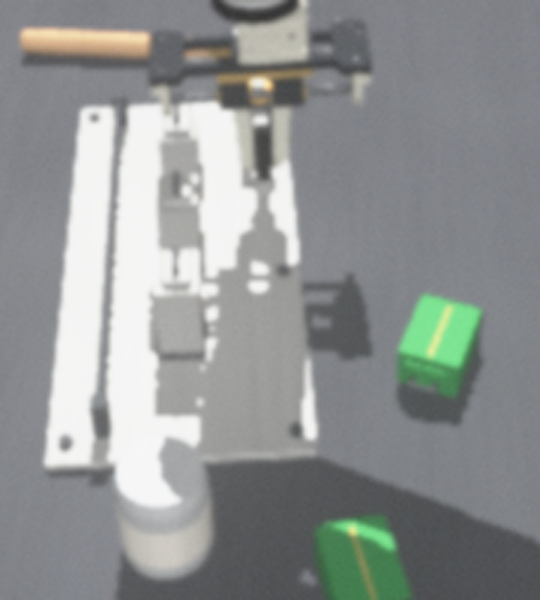

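All three shells are upright on their places, the pin is gripped with the arm on its stop, and the tin and hammer haven't moved. Handing in.

```bash
python3 -c "
from plant import *
print(close_job())"
```

```text
the job is handed in; nothing more can be done
None
```

I stood the tipped shell upright on its free place (place2) and let it go. Then I gripped the pin, swung the arm onto its stop, and handed the job in at about 16 s, still holding it there.

- **Shell:** after release, the pictures show it upright with even margins inside its scribed rectangle, level with the two untouched shells. The last position fit, about 3.6 mm above the plate, was within 0.5 mm of centre. That fit also gave a yaw of about 0.07 rad, which I put down to pixel-reading error because the wrist view shows the shell parallel to the rail. I did not refit it after release.
- **Arm at its stop:** the measured angle is 0.906 rad against a nominal 0.9. The last 3 mm push moved it only 0.4 mm and raised the force to 16.5 N; after that it held at about 14 N, with the spring accounting for about 7.5 N. The pin is gripped at 40 N.
- **Bystanders:** the tin and hammer look unmoved in the last pictures.
- **Disagreement:** the wrist sensor also showed about 10 N upward at the end, which I took to be side load from pushing against the stop.

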